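Set two key tags over the board edge for ringing

ROBOT

A 7-joint arm with a two-finger parallel gripper is mounted at the origin on a cart in front of the work surface, level with it; the furniture and walls round the work are solid. World frame = base frame: x ahead of the robot, y to its left, z up, the work surface at z = 0. Lengths are in m, angles in rad, forces in N, time in s.
With the tool pointing down it reaches from about 0.425 to 0.925 m from the base axis. Payload 6.8 kg.
Tool frame: the origin (TCP) lies at the very end of the fingers, on their centre line; the grasp point (between the pads) lies 19 mm behind it; z points along the fingers, y is the line along which they close (so a half turn about z gives the same grasp; the last joint's range is limited). The gripper opens to 85 mm and grips with 20 to 120 N. Pads are 22 mm wide; open, the fingers measure 114 mm over their backs; the gripper's body (76 mm by 85 mm) begins 54 mm behind the grasp point. The pads swing forward as they close: fully open they stand 13 mm farther back than shut.
Start: joints at [-1.427, 0.477, 0.022, 1.555, -0.011, 1.109, -0.083], TCP at [0.168, 0.654, 0.231] pointing down, gripper open.
Joint ranges: [-2.96, 2.96], [-0.34, 2.1], [-1.41, 1.46], [0.24, 2.44], [-1.37, 4.51], [0.17, 1.92], [-2.96, 2.96]. Speed limits (rad/s): [2.39, 2.39, 3.14, 3.14, 3.14, 3.14, 3.14].

INTERFACE

Orientations are given as a rotation vector (axis times angle).
In Python, from bench import get_obs, viewer, r gives the robot as it stands. The module is installed in compiled form; this text tells all that it offers.
- The arm moves only by the tool play_rows, never from a script. Its argument "commands" is a list that holds one entry, the list of rows, each a list of 5 numbers: the gripper's target within -1 to 1 (shut at 1, half-way at 0, fully open at -1), then the shift along the tool's x, y, z scaled (see below), then the turn about the tool's z scaled (see below). A call has 1 to 12 rows; each row is the pose to reach, as a shift and turn from the pose commanded when the call began, along the tool's axes at that moment; what a row does not reach only later rows make up. The controller multiplies each number of a shift by 0.2 m and each number of a turn by pi/2 rad. A row lasts 1/12 s, in which the tool goes at most 41.7 mm and 7.16 degrees, less where a joint would pass 70% of its speed; a pose out of reach is approached as far as the arm can. A call with a number of a shift or a turn outside -1 to 1 is refused whole. A call with a gripper value outside its range is refused whole. The fingers move at their own pace and stop on an object; "grip_force" is the grip in N (left out, the last holds). Time passes only in rows, so rows that repeat a pose let the fingers close. It gives the time, the measured TCP pose, the force, the opening and the grip force at its end, in the units of the state.
- get_obs(): the state, without advancing time (a new reading comes with each control period).
- viewer.grab_frame(name): name is "scene" or "side" or "wrist"; returns a dict with "pixels" (480x640x3 uint8, red, green, blue), "fovy" (degrees; the focal length in pixels is half the picture's height over the tangent of half this angle, whatever the lens; pixels are square), "cx", "cy" (the principal point, pixels), "distortion" ([k1, k2, p1, p2, k3] as OpenCV has them; the pictures are not rectified), "world_to_cam" (4x4, takes a point from world to camera coordinates); the wrist camera has in their place "hand_eye" (4x4, takes a point from camera to tool coordinates, whose origin is the TCP and whose axes are the flange's). Camera axes: x right, y up, looking along -z (the intrinsics and any distortion apply to the point x, -y, -z); pixel columns grow to the right and rows downward; lengths in m; the calibration is good to about 2 mm. A picture is of the moment at which its call begins: read the wrist's pose just before it. There is no depth.
- r.hand_in(): hands the job in; it is judged then, once.
Trained networks look in a picture, given as the dict that the camera call returned (one of the last four; its "shot" number tells which), for a name from the list of things; names that differ only in an ending like _2 or _b are one class to them, and where a whole thing is asked for, a point or a joint stands for the part that bears it (a point fixed in the world has none). Each returns a list of dicts, best first, with "score" (0 to 1); they miss things now and then, are a little off and sometimes report something else, mostly with a low value. They report only what shows in the picture. A call takes as long as a camera call. They do not tell look-alikes from the thing itself.
- viewer.trace(picture, thing): "pixels" (480x640 bool, what is visible of it) and "rect" ([left, top, right, bottom] in pixels, round what is visible of it).
The state is a dict: "clock": time; "joints": joint angles; "qvel": joint speeds; "tau": joint torques, N m; "tcp_pos": TCP position; "orientation": TCP orientation; "contact_force": force on the tool from outside, world axes, zero at the start; "moment": the same for the moment, N m; "grip_width": finger opening in m; "gripper_force": force on a finger pad.
Only numpy, scipy, OpenCV 4.12 (cv2) and the standard library are available. Lean on these libraries where they do the work, as an engineer would, in place of code of your own. Each camera call takes 0.05 s, during which the arm holds its last target. There are 200 camera calls.

TASK

Get the green and the blue key tag ready for their rings: with the fingertips, without gripping or picking them up, gently push each one along the fitting board until its eyelet end sticks out about 18 mm over the board's front edge (the one toward the robot) - its back end is then level with the dark line on the board - lying flat and square to the edge. Leave the white tag where it lies, and do not disturb the things round the board.

Things in the scene. Friction and masses are not known exactly. Their poses are not given: they have to be found in the camera images.
- board: grey laminate fitting board, fixed to the desk, 180 (x) x 270 (y) mm, flat bare top 35 mm above the desk. Origin under its centre at desk level; its -x axis points to its front edge (the long one nearest the robot), 90 mm from the origin. A thin dark line, parallel to the front edge, is drawn on its top 40 mm behind that edge (board x = -50 mm).
- tag_green: green plastic key tag, 58 (y) x 26 (x) x 8 mm, 14 to 28 g, loose, flat on the board, eyelet end toward the front edge and at first 22 to 67 mm behind it, within 0.15 rad of square. Origin: centre of its underside; -y runs to the narrowed eyelet end, the other end is square, z up. The three lie side by side, middles about 80 mm apart, colours in any order. Tips off if over 29 mm hangs out.
- tag_green_eye (a point): middle of the eyelet end face of the green tag, 29 mm along its -y from its origin, half way up its thickness
- tag_white: white plastic key tag, 58 (y) x 26 (x) x 8 mm, 14 to 28 g, loose, flat on the board, eyelet end toward the front edge and at first 22 to 67 mm behind it, within 0.15 rad of square. Origin: centre of its underside; -y runs to the narrowed eyelet end, the other end is square, z up. The three lie side by side, middles about 80 mm apart, colours in any order. Tips off if over 29 mm hangs out.
- tag_white_eye (a point): middle of the eyelet end face of the white tag, 29 mm along its -y from its origin, half way up its thickness
- tag_blue: blue plastic key tag, 58 (y) x 26 (x) x 8 mm, 14 to 28 g, loose, flat on the board, eyelet end toward the front edge and at first 22 to 67 mm behind it, within 0.15 rad of square. Origin: centre of its underside; -y runs to the narrowed eyelet end, the other end is square, z up. The three lie side by side, middles about 80 mm apart, colours in any order. Tips off if over 29 mm hangs out.
- tag_blue_eye (a point): middle of the eyelet end face of the blue tag, 29 mm along its -y from its origin, half way up its thickness
- pliers: small pliers with orange handles, 140 mm long, 12 mm high, lying on the desk near its front, right; only in the way: not to be disturbed. Origin at the centre of its underside
- tin: round tin with a blue lid, 66 mm across, 33 mm high, on the desk left of the board; only in the way: not to be disturbed. Origin at the centre of its underside
- scissors: scissors with blue handles, 199 mm long, 9 mm high, on the desk at the left; only in the way: not to be disturbed. Origin at the centre of its underside
- gauge: steel plug gauge, 80 mm long, 14 mm thick, lying on the desk right of the board; only in the way: not to be disturbed. Origin at the centre of its underside
There are look-alikes about, which are no part of the job. Of the things that look like the tag_green, the smaller one is meant. There is more than one size of the tag_blue; the job needs the larger.

How it is judged:
At the end, for the whole second after the job is handed in: The green and the blue tag both lie flat and still on the board, their eyelet ends 12 to 24 mm beyond the front edge (18 mm +- 6 mm), their length within 0.2 rad of square to the edge; the white tag is within 8 mm of where it lay (x of tag_green_eye in the frame of board between -0.114 and -0.102 m and y of tag_green in the frame of board between -0.12 and 0.12 m and height (world z) of tag_green between 0.032 and 0.038 m and angle between each of tag_green, tag_blue's own z axis and vertical below 0.08 rad and angle between the y axis of each of tag_green, tag_blue and the x axis of board, either way round below 0.2 rad and linear speed of each of tag_green, tag_blue below 0.01 m/s and x of tag_blue_eye in the frame of board between -0.114 and -0.102 m and y of tag_blue in the frame of board between -0.12 and 0.12 m and height (world z) of tag_blue between 0.032 and 0.038 m and distance of tag_white from where it was at the start of the episode below 0.008 m); the robot touches nothing.
It fails at once if a tag is lifted, carried or tipped up (more than 10 mm off the board or 0.4 rad) (height (world z) of any of tag_green, tag_white, tag_blue above 0.045 m or angle between any of tag_green, tag_white, tag_blue's own z axis and vertical above 0.4 rad).
It fails at once if a tag is gripped or pressed hard (fingers on it with more than 18 N) (contact force between the fingers and tag_green above 18 N or contact force between the fingers and tag_white above 18 N or contact force between the fingers and tag_blue above 18 N).
It fails at once if a tag falls off the board (height (world z) of any of tag_green, tag_white, tag_blue below 0.023 m).
It fails at once if the white tag is moved more than 8 mm (distance of tag_white from where it was at the start of the episode above 0.008 m).
It fails at once if a thing round the board is moved more than 15 mm (distance of any of pliers, tin, scissors, gauge from where it was at the start of the episode above 0.015 m).
It also fails if it takes over 51 s, if anything falls off the work surface, if the arm or the gripper's body presses on something with over 40 N, if the wrist force passes 120 N, or if a joint passes its speed limit or range.

## Working session

There is one attempt and no reset: what is moved stays moved. The work goes in short steps, Python scripts to look and compute and a tool call to move; the robot and the scene stay as the last step left them, time stands still between calls to the robot, and variables do not carry over. Pictures are saved under pics/ and viewed, at most 10 in all, crops included, and the job is handed in when it is done.

Besides the shell and the picture viewer there is one more tool, called after ">>>" by a JSON object that holds its "method" and its "body", one argument or row to a line. play_rows: Moves the arm, as the interface text tells. Shifts and turns lie within -1 to 1; 1 stands for 0.2 m of shift or pi/2 rad of turn. Its arguments: {"type":"object","properties":{"commands":{"type":"array","items":{"type":"array","items":{"type":"array","items":{"type":"number","minimum":-1,"maximum":1}}}},"grip_force":{"type":"number"}},"required":["commands"]}

```bash
mkdir -p pics
cat > h.py <<'E'
import numpy as np, cv2
from scipy.spatial.transform import Rotation as R
from bench import get_obs, viewer, r
def K(p):
    h=p["pixels"].shape[0]; f=h/2/np.tan(np.radians(p["fovy"])/2)
    return np.array([[f,0,p["cx"]],[0,f,p["cy"]],[0,0,1.]])
def c2w(p,o=None):
    if "world_to_cam" in p: return np.linalg.inv(np.array(p["world_to_cam"]))
    T=np.eye(4);T[:3,:3]=R.from_rotvec(o["orientation"]).as_matrix();T[:3,3]=o["tcp_pos"]
    return T@np.array(p["hand_eye"])
def plane(p,uv,z,o=None):
    n=cv2.undistortPoints(np.array(uv,float).reshape(-1,1,2),K(p),np.array(p["distortion"],float)).reshape(-1,2)
    d=np.c_[n[:,0],-n[:,1],-np.ones(len(n))]; T=c2w(p,o); d=d@T[:3,:3].T; c=T[:3,3]
    return c+d*((z-c[2])/d[:,2])[:,None]
def save(p,n): cv2.imwrite("pics/"+n,p["pixels"][:,:,::-1])
E
python3 - <<'E'
from h import *
o=get_obs(); print(o["clock"],o["tcp_pos"],o["orientation"])
for n in ("scene","side"):
    p=viewer.grab_frame(n); save(p,n+".png")
    print(n,c2w(p)[:3,3])
    for t in ("tag_green","tag_blue","tag_white","board","pliers","tin","scissors","gauge"):
        for d in viewer.trace(p,t)[:3]:
            v,u=np.nonzero(d["pixels"]); m=[u.mean(),v.mean()]
            print(t,round(d["score"],2),d["rect"],len(u),plane(p,[m],.043 if 'tag' in t else (.035 if t=='board' else .005)).round(3))
E
```

```text
0.0 [0.16804658 0.65311375 0.23030773] [-3.94415180e-01 -3.11666928e+00  2.97519363e-03]
scene [-0.36706053 -0.80028064  1.08895032]
tag_green 0.68 [275.5, 269.6, 302.1, 290.2] 299 [[ 0.371 -0.002  0.043]]
tag_green 0.48 [316.8, 233.9, 334.8, 244.2] 154 [[0.546 0.054 0.043]]
tag_blue 0.58 [330.3, 302.4, 340.3, 313.4] 78 [[ 0.387 -0.15   0.043]]
tag_blue 0.54 [335.2, 244.7, 354.1, 257.0] 165 [[ 0.541 -0.024  0.043]]
tag_blue 0.38 [293.3, 214.9, 415.8, 299.3] 5054 [[ 0.553 -0.054  0.043]]
tag_white 0.73 [359.8, 258.2, 378.9, 274.6] 172 [[ 0.55  -0.103  0.043]]
tag_white 0.42 [334.1, 247.4, 354.3, 258.4] 157 [[ 0.543 -0.023  0.043]]
board 0.75 [295.7, 211.7, 414.8, 301.9] 4974 [[ 0.559 -0.047  0.035]]
pliers 0.98 [327.8, 355.7, 390.4, 374.3] 568 [[ 0.311 -0.267  0.005]]
tin 0.67 [253.9, 191.4, 280.0, 213.1] 448 [[0.575 0.323 0.005]]
scissors 0.62 [187.2, 216.0, 236.3, 244.5] 435 [[0.377 0.334 0.005]]
gauge 0.41 [439.6, 284.4, 462.6, 294.7] 142 [[ 0.658 -0.289  0.005]]
side [ 0.18706649 -0.58532191  0.66203555]
tag_green 0.79 [328.8, 216.1, 351.1, 232.0] 309 [[0.552 0.052 0.043]]
tag_gre
[... 272 characters left out ...]
  0.043]]
board 0.79 [306.2, 195.7, 450.6, 317.3] 9353 [[ 0.571 -0.061  0.035]]
board 0.48 [468.0, 325.4, 517.5, 349.1] 348 [[ 0.641 -0.302  0.035]]
pliers 0.97 [256.3, 393.1, 356.8, 430.3] 1520 [[ 0.315 -0.27   0.005]]
tin 0.6 [281.0, 152.9, 312.4, 175.5] 614 [[0.583 0.329 0.005]]
tin 0.43 [369.2, 259.8, 400.0, 280.5] 362 [[ 0.581 -0.074  0.005]]
tin 0.31 [254.2, 393.2, 356.5, 434.2] 1468 [[ 0.316 -0.271  0.005]]
scissors 0.72 [194.8, 171.1, 250.3, 214.2] 614 [[0.384 0.334 0.005]]
scissors 0.54 [468.4, 325.2, 516.3, 347.5] 289 [[ 0.663 -0.288  0.005]]
scissors 0.33 [258.6, 395.0, 355.5, 428.2] 1531 [[ 0.316 -0.271  0.005]]
gauge 0.77 [469.8, 327.1, 516.9, 346.6] 332 [[ 0.663 -0.288  0.005]]
```

Run:
```python
import cv2
a=cv2.imread("pics/side.png")[140:440,190:530]
cv2.imwrite("pics/side_c.png",cv2.resize(a,(680,600),interpolation=cv2.INTER_CUBIC))
```

```text
(no output)
```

View pics/side_c.png

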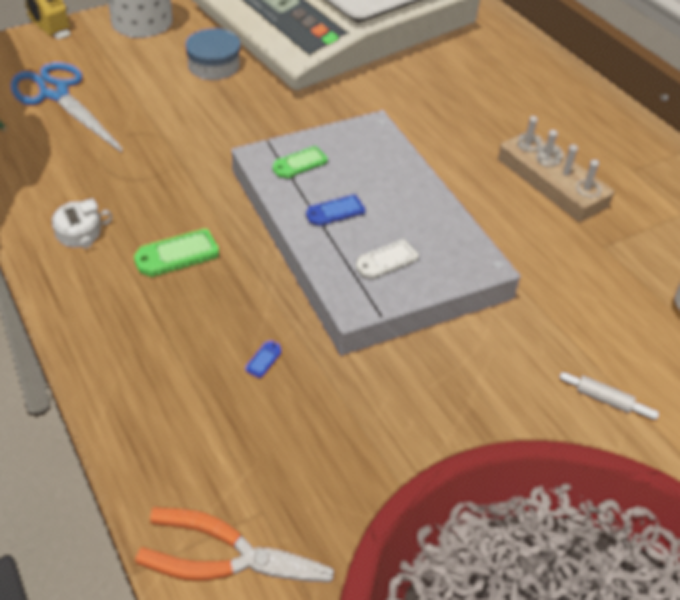

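On the crop, the greens are at full-picture (340,221), on the board and smaller, and (278,269), on the desk and larger. The blues are at (356,246), on the board and larger, and (322,318), on the desk and smaller. The job means the smaller green and the larger blue, and both are the ones on the board. White is at (383,270). I'll move above the board for a close look, gripper shut.

>>> {"method": "play_rows", "body": {
  "commands": [
    [[1,-0.2,-0.23,0,0],[1,-0.4,-0.46,0,0],[1,-0.6,-0.69,0,0],[1,-0.8,-0.9,0,0],[1,-0.8,-0.9,0,0],[1,-0.8,-0.9,0,0],[1,-0.8,-0.9,0,0]]
  ],
  "grip_force": 20
}}

```text
clock: 1.48
tcp_pos: [0.2828, 0.4328, 0.2315]
orientation: [0.409, 3.113, -0.004]
contact_force: [0.3, 0.1, -0.2]
grip_width: 0.0008
gripper_force: 0.0
```

>>> {"method": "play_rows", "body": {
  "commands": [
    [[1,-0.2,-0.23,0,0],[1,-0.4,-0.46,0,0],[1,-0.6,-0.69,0,0],[1,-0.8,-0.9,0,0],[1,-0.8,-0.9,0,0],[1,-0.8,-0.9,0,0],[1,-0.8,-0.9,0,0]]
  ]
}}

```text
clock: 2.07
tcp_pos: [0.3913, 0.2192, 0.2317]
orientation: [0.409, 3.113, -0.002]
contact_force: [0.8, 0.6, 0.6]
grip_width: 0.0004
gripper_force: 0.0
```

>>> {"method": "play_rows", "body": {
  "commands": [
    [[1,-0.2,-0.23,0,0],[1,-0.4,-0.46,0,0],[1,-0.6,-0.69,0,0],[1,-0.8,-0.9,0,0],[1,-0.8,-0.9,0,0],[1,-0.8,-0.9,0,0],[1,-0.8,-0.9,0,0]]
  ]
}}

```text
clock: 2.65
tcp_pos: [0.5011, 0.0047, 0.2321]
orientation: [0.408, 3.112, -0.004]
contact_force: [-0.2, -0.9, 0.2]
grip_width: -0.0003
gripper_force: 0.0
```

Run:
```python
from h import *
o=get_obs(); p=viewer.grab_frame("wrist"); save(p,"w1.png")
print(o["clock"],o["tcp_pos"],R.from_rotvec(o["orientation"]).as_matrix().round(3),c2w(p,o)[:3,3])
for t in ("tag_green","tag_blue","tag_white","board"):
    for d in viewer.trace(p,t)[:2]:
        q,z=d["pixels"].astype(np.uint8),.043 if 'tag' in t else .035
        c=max(cv2.findContours(q,0,2)[0],key=cv2.contourArea)
        b=cv2.boxPoints(cv2.minAreaRect(c))
        print(t,round(d["score"],2),d["rect"],plane(p,b,z,o)[:,:2].round(4).tolist())
```

```text
2.65 [0.50109811 0.00473618 0.23205431] [[-0.966  0.258  0.003]
 [ 0.258  0.966 -0.003]
 [-0.004 -0.002 -1.   ]] [0.42954551 0.02306889 0.37463653]
tag_green 0.66 [373.7, 222.8, 410.1, 279.3] [[0.5228, 0.0445], [0.5224, 0.07], [0.5821, 0.0733], [0.5828, 0.0465]]
tag_green 0.62 [293.7, 56.5, 345.6, 148.3] [[0.3657, 0.0129], [0.3693, 0.0453], [0.4414, 0.0399], [0.438, 0.0055]]
tag_blue 0.94 [296.5, 237.6, 327.1, 289.7] [[0.5187, -0.029], [0.5209, -0.0039], [0.5739, -0.0093], [0.5718, -0.0356]]
tag_blue 0.69 [161.7, 145.8, 197.4, 181.1] [[0.4108, -0.1252], [0.403, -0.1101], [0.4338, -0.0925], [0.442, -0.1076]]
tag_white 0.87 [221.5, 267.1, 260.8, 321.9] [[0.5295, -0.111], [0.5266, -0.0844], [0.5862, -0.0832], [0.5899, -0.111]]
board 0.89 [166.7, 182.7, 451.6, 353.0] [[0.4503, -0.141], [0.4992, 0.1184], [0.6829, 0.102], [0.6305, -0.2004]]
```

View pics/w1.png

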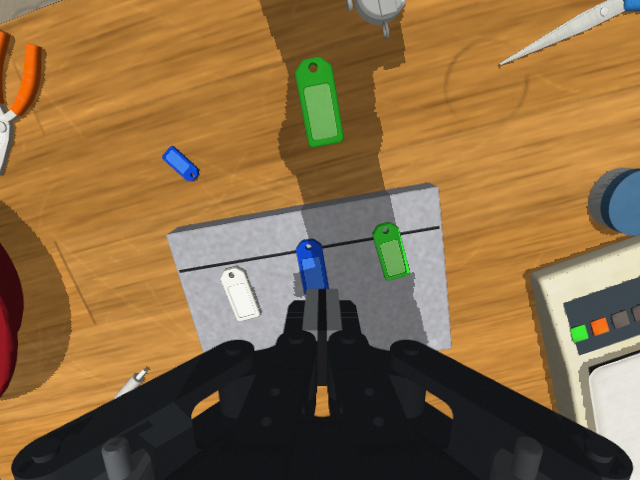

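The wrist view shows the dark line running from about (180,271) to (439,228). Green is at (391,250) with its eyelet toward the front, blue at (312,265) partly hidden by the fingers, and white at (240,293). I'll fit the line to get the board frame.

Run:
```python
from h import *
g=cv2.imread("pics/w1.png",0).astype(int)
# refine line: darkest row near guess
from bench import get_obs
o=get_obs(); p=viewer.grab_frame("wrist")
pts=[]
for u in list(range(190,295,5))+list(range(330,370,4))+list(range(413,435,3)):
    v0=271+(u-180)*(228-271)/(439-180)
    vs=np.arange(int(v0)-6,int(v0)+7); k=g[vs,u]; w=np.clip(np.median(k)-12-k,0,None)
    if w.sum()>10: pts.append([u,(w*vs).sum()/w.sum()])
P=plane(p,pts,.035,o)[:,:2]
for _ in range(4):
    c=np.polyfit(P[:,1],P[:,0],1); e=P[:,0]-np.polyval(c,P[:,1]); P=P[abs(e)<max(2*e.std(),.0007)]
print("line x=",c,len(P),e.std()); a=np.arctan(c[0])
# board x dir (away from robot)
bx=np.array([np.cos(a),-np.sin(a)]); by=np.array([np.sin(a),np.cos(a)])
print("bx",bx,"angle",-a)
print("line ends",plane(p,[[180,271],[439,228]],.035,o)[:,:2])
print("front corners",plane(p,[[170,236],[436,190]],.035,o)[:,:2])
L0=np.array([c[1],0.]); f=lambda q:np.array([(q-L0)@bx-.05,(q-L0)@by])
for t,q in dict(green=[[0.5228, 0.0445], [0.5224, 0.07], [0.5821, 0.0733], [0.5828, 0.0465]],blue=[[0.5187, -0.029], [0.5209, -0.0039], [0.5739, -0.0093], [0.5718, -0.0356]],white=[[0.5295, -0.111], [0.5266, -0.0844], [0.5862, -0.0832], [0.5899, -0.111]],corners=plane(p,[[170,236],[436,190]],.035,o)[:,:2]).items():
    print(t,[f(np.array(k)).round(4).tolist() for k in q])
```

```text
line x= [0.07156534 0.52960889] 38 0.00013676561560059953
bx [ 0.997449   -0.07138278] angle -0.07144353746112113
line ends [[ 0.51954215 -0.14181202]
 [ 0.53948196  0.11954375]]
front corners [[ 0.48238298 -0.13834241]
 [ 0.50194047  0.12262142]]
green [[-0.06, 0.0439], [-0.0622, 0.0693], [-0.0029, 0.0769], [-0.0003, 0.0502]]
blue [[-0.0588, -0.0297], [-0.0584, -0.0045], [-0.0052, -0.0061], [-0.0054, -0.0325]]
white [[-0.0422, -0.1107], [-0.047, -0.0844], [0.0124, -0.0789], [0.0181, -0.1064]]
corners [[-0.0872, -0.1414], [-0.0864, 0.1203]]
```

>>> {"method": "play_rows", "body": {
  "commands": [
    [[1,-0.17,0.13,0,-0.04],[1,-0.34,0.26,0.1,-0.08],[1,-0.5,0.4,0.3,-0.12],[1,-0.5,0.4,0.5,-0.12],[1,-0.5,0.4,0.6,-0.12],[1,-0.5,0.4,0.6,-0.12],[1,-0.5,0.4,0.6,-0.12],[1,-0.5,0.4,0.6,-0.12]]
  ]
}}

```text
clock: 3.62
tcp_pos: [0.6157, 0.064, 0.113]
orientation: [0.099, 3.139, 0.001]
contact_force: [0.1, 0.3, 1.1]
grip_width: -0.0002
gripper_force: 0.0
```

```bash
cat > look.py <<'E'
from h import *
import sys
o=get_obs(); p=viewer.grab_frame("wrist"); save(p,sys.argv[1])
a=-.07144; L0=np.array([.5296,0]); bx=np.array([np.cos(a),np.sin(a)]); by=np.array([-bx[1],bx[0]])
f=lambda q:np.array([(q-L0)@bx-.05,(q-L0)@by])
print("tcp board",f(o["tcp_pos"][:2]).round(4),"z",o["tcp_pos"][2],"clock",o["clock"])
M=R.from_rotvec(o["orientation"]).as_matrix()
print("yaw err",np.arctan2(M[1,0],M[0,0])-(np.pi+a), M[:,2].round(3))
for t in ("tag_green","tag_blue","tag_white"):
    for d in viewer.trace(p,t)[:2]:
        c=max(cv2.findContours(d["pixels"].astype(np.uint8),0,2)[0],key=cv2.contourArea)
        W=plane(p,c.reshape(-1,2),.043,o)[:,:2]; B=np.array([f(w) for w in W])
        b=cv2.minAreaRect((B*1000).astype(np.float32)); bb=cv2.boxPoints(b)/1000
        e=[bb[1]-bb[0],bb[2]-bb[1]]; e=max(e,key=np.linalg.norm)
        ang=(np.arctan2(e[1],e[0])+np.pi/2)%np.pi-np.pi/2
        print(t,round(d["score"],2),"c",np.round(b[0],1),"size",np.round(b[1],1),"ang",round(ang,3),"xmin/max",B[:,0].min().round(4),B[:,0].max().round(4))
E
python3 look.py w2.png
```

```text
tcp board [0.0313 0.07  ] z 0.11298234869019678 clock 3.6167
yaw err 0.008535022491682032 [ 0.002  0.    -1.   ]
tag_green 0.65 c [-30.4  60.5] size [57.2 25.8] ang 0.128 xmin/max -0.059 -0.0013
tag_blue 0.83 c [-28.  -16.9] size [28.2 57.3] ang -0.019 xmin/max -0.0567 0.0005
tag_white 0.82 c [-14.1 -94.1] size [56.7 30.3] ang 0.125 xmin/max -0.0425 0.0148
```

View pics/w2.png

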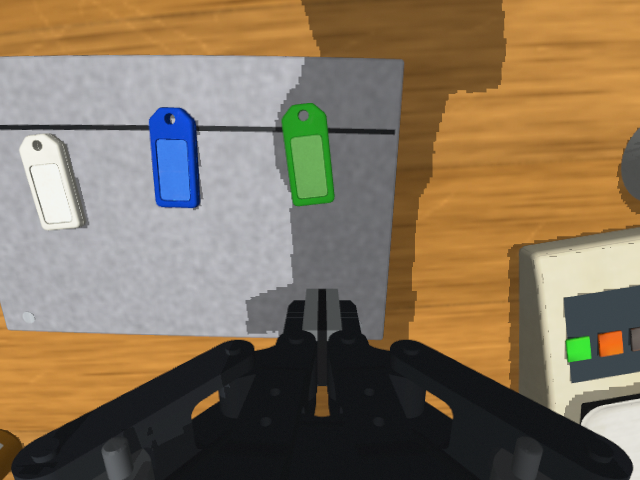

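The close view shows all three tags clear: green at (308,155), blue at (175,160), white at (52,180). There is free board behind each. I'll lower behind green.

>>> {"method": "play_rows", "body": {
  "commands": [
    [[1,0,-0.055,0.1,0],[1,0,-0.055,0.2,0],[1,0,-0.055,0.3,0],[1,0,-0.055,0.36,0],[1,0,-0.055,0.36,0],[1,0,-0.055,0.36,0],[1,0,-0.055,0.36,0]]
  ]
}}

```text
clock: 4.4
tcp_pos: [0.6156, 0.0528, 0.0407]
orientation: [0.099, 3.138, 0.001]
contact_force: [0.2, -0.5, -0.3]
grip_width: 0.0001
gripper_force: 0.0
```

```bash
python3 look.py w3.png
```

```text
tcp board [0.032  0.0588] z 0.04068747747729062 clock 4.4
yaw err 0.00806292966068023 [ 0.002  0.    -1.   ]
tag_green 0.88 c [-30.5  60.2] size [57.2 26. ] ang 0.127 xmin/max -0.0593 -0.0011
tag_blue 0.9 c [-28.  -16.7] size [27.8 56.6] ang -0.026 xmin/max -0.0563 0.0004
```

View pics/w3.png

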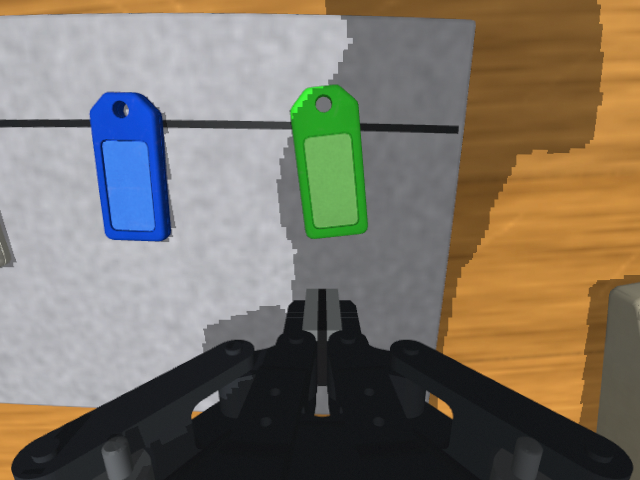

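The fingertip at (322,292) sits right behind green's back end at (335,237). I'll push gently, stopping short of the target.

>>> {"method": "play_rows", "body": {
  "commands": [
    [[1,0.0,0,0.01,0],[1,0.04,0,0.012,0],[1,0.08,0,0.012,0],[1,0.105,0,0.012,0],[1,0.13,0,0.012,0],[1,0.155,0,0.012,0],[1,0.18,0,0.012,0],[1,0.205,0,0.012,0],[1,0.23,0,0.012,0],[1,0.255,0,0.012,0],[1,0.28,0,0.012,0],[1,0.28,0,0.012,0]]
  ]
}}

```text
clock: 5.6
tcp_pos: [0.5574, 0.0564, 0.0368]
orientation: [-0.099, -3.139, -0.0]
contact_force: [0.8, -0.0, -0.1]
grip_width: 0.0001
gripper_force: 0.0
```

```bash
python3 look.py w4.png
```

```text
tcp board [-0.0263  0.0582] z 0.036759386332218445 clock 5.6
yaw err 0.008255700965726476 [-0.001  0.    -1.   ]
tag_green 0.98 c [-67.   66.1] size [26.3 58. ] ang -0.096 xmin/max -0.0962 -0.0378
tag_green 0.58 c [-137.1   25.4] size [29.7 13. ] ang 1.567 xmin/max -0.1436 -0.1305
tag_blue 0.59 c [-29.  -16.9] size [28.2 59.3] ang -0.02 xmin/max -0.0586 0.0008
tag_white 0.86 c [-10.5 -79.2] size [16.3 55.5] ang -0.268 xmin/max -0.0394 0.0141
tag_white 0.24 c [-67.   66.1] size [26.2 58.1] ang -0.09 xmin/max -0.0959 -0.0374
```

View pics/w4.png

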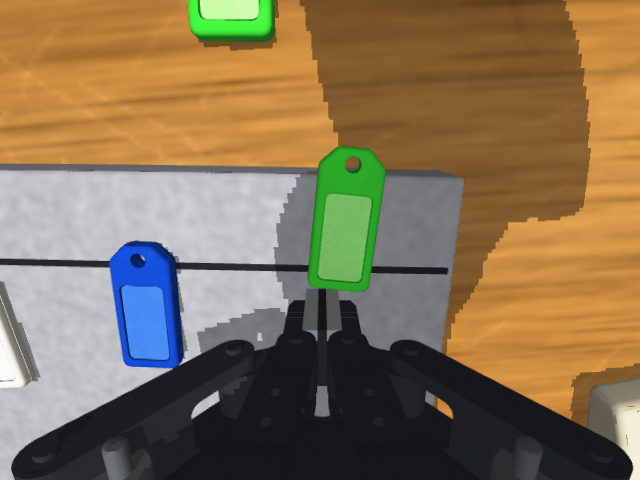

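Green has moved but is now at -0.10 rad, pushed off-centre. I'll back off, shift 12 mm toward +y, and push on, which squares it.

>>> {"method": "play_rows", "body": {
  "commands": [
    [[1,-0.03,0,0,0],[1,-0.03,0.03,0,0],[1,-0.03,0.06,0,0],[1,-0.015,0.06,0,0],[1,0,0.06,0,0],[1,0.015,0.06,0,0],[1,0.03,0.06,0,0],[1,0.04,0.06,0,0],[1,0.05,0.06,0,0],[1,0.06,0.06,0,0],[1,0.06,0.06,0,0],[1,0.06,0.06,0,0]]
  ]
}}

```text
clock: 6.8
tcp_pos: [0.5474, 0.069, 0.0369]
orientation: [-0.1, -3.14, -0.0]
contact_force: [0.4, 0.1, -0.1]
grip_width: -0.0001
gripper_force: 0.0
```

```bash
python3 look.py w5.png
```

```text
tcp board [-0.0372  0.0701] z 0.03692988061247277 clock 6.8
yaw err 0.008007825585826023 [-0.  0. -1.]
tag_green 0.69 c [-78.2  64.2] size [25.7 57.7] ang -0.047 xmin/max -0.107 -0.049
tag_green 0.62 c [-144.   28.] size [30.  21.2] ang 1.562 xmin/max -0.1547 -0.1334
tag_blue 0.57 c [-29.3 -16.4] size [28.6 59.5] ang -0.028 xmin/max -0.0591 0.0003
tag_white 0.91 c [ -1.4 -77.2] size [ 8.4 34.5] ang -0.277 xmin/max -0.0192 0.014
tag_white 0.74 c [-29.3 -16.6] size [28.3 59.5] ang -0.031 xmin/max -0.0591 0.0003
```

Green is done: eye at -107 mm, angle -0.05 rad. Next I'll back off, rise and go behind blue.

>>> {"method": "play_rows", "body": {
  "commands": [
    [[1,-0.06,0,0,0],[1,-0.1,0,-0.15,0],[1,-0.2,-0.1,-0.25,0],[1,-0.3,-0.25,-0.25,0],[1,-0.345,-0.433,-0.25,0],[1,-0.345,-0.433,-0.25,0],[1,-0.345,-0.433,-0.1,0],[1,-0.345,-0.433,0,0],[1,-0.345,-0.433,0,0],[1,-0.345,-0.433,0.005,0],[1,-0.345,-0.433,0.005,0]]
  ]
}}

```text
clock: 7.92
tcp_pos: [0.6105, -0.0218, 0.0355]
orientation: [-0.1, -3.139, 0.0]
contact_force: [0.1, 0.5, 0.6]
grip_width: -0.0
gripper_force: 0.0
```

```bash
python3 look.py w6.png
```

```text
tcp board [ 0.0322 -0.016 ] z 0.03551148364674166 clock 7.9167
yaw err 0.007988327950126273 [-0.001 -0.    -1.   ]
tag_green 0.62 c [-68.3  62. ] size [28.9 39.6] ang -0.042 xmin/max -0.0875 -0.0485
tag_blue 0.74 c [-28.1 -18.4] size [25.4 57.2] ang -0.031 xmin/max -0.0567 0.0005
tag_white 0.98 c [-14.  -94.5] size [57.9 29. ] ang 0.094 xmin/max -0.0431 0.0155
```

>>> {"method": "play_rows", "body": {
  "commands": [
    [[1,0.03,-0.008,-0.008,0],[1,0.07,-0.008,-0.008,0],[1,0.09,-0.008,-0.008,0],[1,0.11,-0.008,-0.008,0],[1,0.13,-0.008,-0.008,0],[1,0.15,-0.008,-0.008,0],[1,0.17,-0.008,-0.008,0],[1,0.19,-0.008,-0.008,0],[1,0.21,-0.008,-0.008,0],[1,0.23,-0.008,-0.008,0],[1,0.25,-0.008,-0.008,0],[1,0.25,-0.008,-0.008,0]]
  ]
}}

```text
clock: 9.12
tcp_pos: [0.5598, -0.0202, 0.0374]
orientation: [-0.1, -3.139, -0.0]
contact_force: [-0.4, -0.3, -0.6]
grip_width: 0.0001
gripper_force: 0.0
```

```bash
python3 look.py w7.png
```

```text
tcp board [-0.0184 -0.018 ] z 0.03737726408531063 clock 9.1167
yaw err 0.008050781342920477 [-0.001  0.    -1.   ]
tag_green 0.9 c [-78.1  62.4] size [28.8 57.1] ang -0.046 xmin/max -0.1068 -0.0491
tag_green 0.73 c [-132.7   10.1] size [ 7.4 29.3] ang -1.549 xmin/max -0.1367 -0.1291
tag_blue 0.97 c [-132.1 -103.6] size [21.5 14.4] ang 0.607 xmin/max -0.1371 -0.1223
tag_blue 0.8 c [-59.2 -21.3] size [57.7 25.7] ang 0.064 xmin/max -0.0882 -0.0299
tag_white 0.69 c [-15.1 -94.6] size [59.  28.8] ang 0.105 xmin/max -0.0451 0.0149
```

>>> {"method": "play_rows", "body": {
  "commands": [
    [[1,-0.02,0,0,0],[1,-0.02,-0.025,0,0],[1,0,-0.025,0,0],[1,0.015,-0.025,0,0],[1,0.03,-0.025,0,0],[1,0.045,-0.025,0,0],[1,0.06,-0.025,0,0],[1,0.075,-0.025,0,0],[1,0.088,-0.025,0,0],[1,0.098,-0.025,0,0],[1,0.098,-0.025,0,0],[1,0.098,-0.025,0,0]]
  ]
}}

```text
clock: 10.32
tcp_pos: [0.5409, -0.0239, 0.0375]
orientation: [0.099, 3.14, 0.0]
contact_force: [-0.6, 0.8, 1.5]
grip_width: -0.0
gripper_force: 0.0
```

```bash
python3 look.py w8.png
```

```text
tcp board [-0.037 -0.023] z 0.03752284060315671 clock 10.3167
yaw err 0.008159085439758407 [ 0.  0. -1.]
tag_green 0.88 c [-78.3  62.4] size [29.4 57.6] ang -0.05 xmin/max -0.1071 -0.0495
tag_green 0.6 c [-144.2    9. ] size [21.9 30.2] ang -1.549 xmin/max -0.1554 -0.1332
tag_blue 0.7 c [-78.4 -20.4] size [57.6 25.6] ang 0.063 xmin/max -0.1072 -0.0494
tag_blue 0.58 c [-140.5 -107.6] size [31.5 14.7] ang 0.611 xmin/max -0.1554 -0.1266
tag_white 0.58 c [-23.3 -95.6] size [43.8 28.2] ang 0.09 xmin/max -0.0455 -0.0003
```

Both eyes are at about -107 mm. I'll retreat, rise and check from above.

>>> {"method": "play_rows", "body": {
  "commands": [
    [[1,-0.06,0,0,0],[1,-0.12,0,0,0],[1,-0.2,0,-0.15,0],[1,-0.2,0.1,-0.35,0],[1,-0.2,0.15,-0.5,0],[1,-0.2,0.15,-0.5,0],[1,-0.2,0.15,-0.5,0],[1,-0.2,0.15,-0.5,0]]
  ]
}}

```text
clock: 11.18
tcp_pos: [0.5823, 0.0034, 0.1371]
orientation: [-0.099, -3.139, 0.0]
contact_force: [0.1, -0.2, -0.7]
grip_width: 0.0001
gripper_force: 0.0
```

```bash
python3 look.py w9.png
```

```text
tcp board [0.0023 0.0071] z 0.13710225309140012 clock 11.1833
yaw err 0.00831937225884083 [-0.001 -0.    -1.   ]
tag_green 0.84 c [-138.8   15.9] size [17.1 31. ] ang -1.559 xmin/max -0.1475 -0.1301
tag_green 0.78 c [-78.1  63.5] size [26.9 57.1] ang -0.05 xmin/max -0.1066 -0.0496
tag_blue 0.95 c [-78.1 -20.2] size [56.7 25.8] ang 0.064 xmin/max -0.1061 -0.0494
tag_blue 0.85 c [-138.  -111.5] size [34.2 16.2] ang 0.626 xmin/max -0.1481 -0.1221
tag_white 0.82 c [-14.1 -94.3] size [58.1 28.8] ang 0.094 xmin/max -0.0433 0.0148
```

View pics/w9.png

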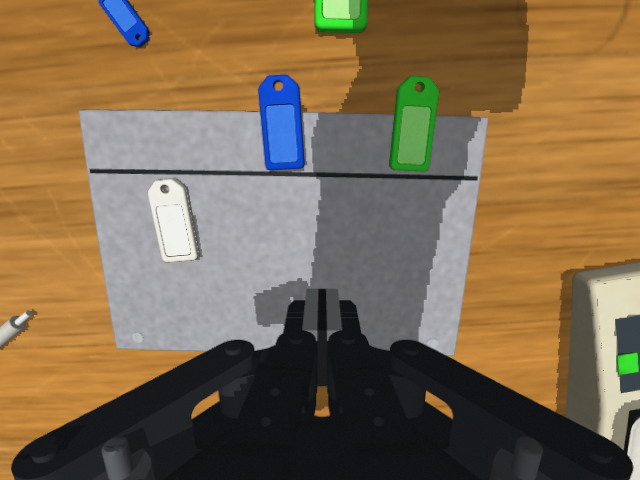

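Green at (414,125) and blue at (282,122) both have their back ends on the dark line and their eyelets over the front edge. They lie flat, with about 0.06 rad of skew at most. White at (175,220) hasn't moved, and the fingers are clear of everything.

```bash
python3 -c "
from bench import r
print(r.hand_in())"
```

```text
the job is handed in; nothing more can be done
None
```

I pushed the green and blue tags until their eyelet ends stuck out about 17 mm over the front edge, flat and within about 0.07 rad of square, left the white tag where it lay, and handed the job in; the hand-in gave no verdict.

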